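Show a two-way radio to the tag reader

ROBOT

A 6-joint arm with a two-finger parallel gripper is mounted at the origin on the work surface. World frame = base frame: x ahead of the robot, y to its left, z up, the work surface at z = 0. Lengths are in m, angles in rad, forces in N, time in s.
With the tool pointing down it reaches from about 0.225 to 0.875 m from the base axis. Payload 3.4 kg.
Tool frame: the origin (TCP) lies at the very end of the fingers, on their centre line; the grasp point (between the pads) lies 19 mm behind it (grip_depth is the distance from the TCP to the grasp point, in m); x points along the fingers, z is the direction in which the jaws open and shut, and the axes are right-handed (so a half turn about x gives the same grasp; the last joint's range is limited). The gripper opens to 85 mm and grips with 20 to 120 N. Pads are 22 mm wide; open, the fingers measure 114 mm over their backs; the gripper's body (76 mm by 85 mm) begins 54 mm behind the grasp point. The pads swing forward as they close: fully open they stand 13 mm farther back than shut.
Start: joints at [-1.381, 0.276, 1.505, -0, 1.361, -0.121], TCP at [0.176, -0.547, 0.231] pointing down, gripper open.
Joint ranges: [-2.89, 2.89], [-0.75, 2.08], [0.22, 2.7], [-1.18, 4.32], [0.11, 2.71], [-2.7, 2.7]. Speed limits (rad/s): [2.57, 2.57, 3.14, 3.14, 3.14, 3.14].

INTERFACE

Orientations are given as a unit quaternion [w, x, y, z].
In Python, from rig import get_state, get_image, sign_off, grip_depth gives the robot as it stands. The module is installed in compiled form; this text tells all that it offers.
- The arm moves only by the tool arm_command, never from a script. Its argument "series" is a list of rows, each an object with "dp": the shift along the tool's x, y, z scaled (see below), a list of three; "angular": the turn, a rotation vector about the tool's x, y, z scaled (see below), a list of three; "gripper": the finger opening in mm, from 0 to 85.4. A call has exactly 8 rows; each row shifts and turns the pose as measured when the row begins, along the tool's axes as they then stand; what a row does not reach is not made up. The controller multiplies each number of a shift by 0.12 m and each number of a turn by 90 degrees. A row lasts 1/8 s, in which the tool goes at most 62.5 mm and 10.7 degrees, less where a joint would pass 70% of its speed; a pose out of reach is approached as far as the arm can. A call with a number of a shift or a turn outside -1 to 1 is refused whole. A call with a gripper value outside its range is refused whole. The fingers move at their own pace and stop on an object; "grip_force" is the grip in N (left out, the last holds). Time passes only in rows, so rows that do not move let the fingers close, or fill a call up. It gives the time, the measured TCP pose, the force and the opening at its end, in the units of the state.
- get_state(): the state, without advancing time (a new reading comes with each control period).
- get_image(name): name is "side" or "top" or "wrist"; returns a dict with "image" (420x560x3 uint8, blue, green, red), "depth" (420x560 float32, m along the optical axis (not along the pixel's ray), 0 where there is no reading), "mtx" (3x3 intrinsics, pixels), "view" (4x4, takes a point from world to camera coordinates); the wrist camera has in their place "mount" (4x4, takes a point from camera to tool coordinates, whose origin is the TCP and whose axes are the tool frame's). Camera axes: x right, y up, looking along -z (the intrinsics and any distortion apply to the point x, -y, -z); pixel columns grow to the right and rows downward; lengths in m; the calibration is good to about 2 mm. A picture is of the moment at which its call begins: read the wrist's pose just before it.
- sign_off(): hands the job in, once; it reports no verdict.
The state is a dict: "clock": time; "qpos": joint angles; "qd": joint speeds; "effort": joint torques, N m; "position": TCP position; "ee_rot": TCP orientation; "contact_force": force on the tool from outside, world axes, zero at the start; "moment": the same for the moment, N m; "width": finger opening in m.
Only numpy, scipy, OpenCV 4.12 (cv2) and the standard library are available. Lean on these libraries where they do the work, as an engineer would, in place of code of your own. Each camera call takes 0.05 s, during which the arm holds its last target. There are 200 camera calls.

TASK

Check a radio out: lift the two-way radio (the one thing in the charger with an antenna) straight up out of its charging pocket, and once it is clear turn it on its back so that it lies level, display up and belt-clip side down, about 15 cm above the window of the desktop tag reader. Finish while still holding it there, steady and in the gripper alone; never set it down, and leave the spare battery packs, the tape roll and the pen cup where they are.

Things in the scene. Friction and masses are not known exactly. Their poses are not given: they have to be found in the camera images.
- radio_center (a point): two-way radio, black, 220 g, body 30 (x) x 54 (y) x 98 mm (z); point: the body's centre, 49 mm above its base. z: to the antenna; -x: front (display); +x: back, its belt clip standing out 8 mm. Side faces (+-y) plain, flat. On top a stub antenna, 12 mm thick, 32 tall, at y=+16, and a knob 14 tall. Stands upright, loose, in any of the 3 pockets, centre 64 mm over the desk; clear once 35 mm up.
- charger: grey charger fixed to the desk, 90 (x) x 290 (y) x 50 mm high, origin under its centre, front at -x, facing away from the robot (yaw near 180 deg). Three pockets in its top, in a row at y = -95, 0, +95 mm, each 35 x 59 mm and 35 mm deep (floor 15 mm above the desk), hold the radio and two battery packs; these face the same way as the charger.
- reader_top (a point): the tag reader, a flat white box fixed to the desk, 90 x 110 mm and 30 mm high, with a round dark window 64 mm across on top. The point is the centre of the window, z up; its yaw does not matter.
- pack_a_center (a point): a spare battery pack standing in another pocket of the charger, bystander: black block 28 x 52 x 62 mm (x, y, z), no antenna. Point at its centre.
- pack_b_center (a point): a spare battery pack standing in another pocket of the charger, bystander: black block 28 x 52 x 62 mm (x, y, z), no antenna. Point at its centre.
- tape_center (a point): a roll of blue tape lying on the desk, bystander: 100 mm across, 24 mm high, loose. Point at its centre.
- pencup_center (a point): a dark steel cup of pens, bystander: 76 mm across, cup 95 mm high, pens to 155 mm, loose. Point at the cup's centre, 47 mm up.
Things that resemble listed ones, but are neither listed nor needed, are in the scene too. Leave any yellow look-alike of the part that bears radio_center alone. There is more than one size of the part that bears reader_top; the job needs the middle-sized.

How it is judged:
On the way:
1. the radio is lifted clear of its pocket while still upright (within about 28 degrees) (z of radio_center in the frame of charger above 0.1 m and angle between radio_center's own z axis and vertical below 0.5 rad), for 0.1 s.
At the end, for the whole second after the job is handed in: The radio is held still by the fingers alone, back down and level within about 26 degrees, its centre within 60 mm sideways of the reader's window centre and 90 to 220 mm above it (angle between radio_center's own x axis and vertical above 2.69 rad and horizontal distance between radio_center and reader_top below 0.06 m and z of radio_center in the frame of reader_top between 0.09 and 0.22 m and contact force between radio and the fingers above 1 N and contact force between radio and reader below 0.1 N and contact force between radio and charger below 0.1 N and linear speed of radio below 0.03 m/s); the arm keeps its last pose, push and grip.
It fails at once if a battery pack is moved more than 20 mm (distance of any of pack_a_center, pack_b_center from where it was at the start of the episode above 0.02 m).
It fails at once if the tape roll or the pen cup is moved more than 20 mm (distance of any of tape_center, pencup_center from where it was at the start of the episode above 0.02 m).
It fails at once if the radio is dropped or set down on the desk or the reader (centre below 55 mm) (height (world z) of radio_center below 0.055 m).
It also fails if it takes over 48 s, if anything falls off the work surface, if the arm or the gripper's body presses on something with over 40 N, if the wrist force passes 120 N, or if a joint passes its speed limit or range.

## Working session

There is one attempt and no reset: what is moved stays moved. The work goes in short steps, Python scripts to look and compute and a tool call to move; the robot and the scene stay as the last step left them, time stands still between calls to the robot, and variables do not carry over. Pictures are saved under pics/ and viewed, about 8 in all and at most 12, crops included, and the job is handed in when it is done.

Besides the shell and the picture viewer there is one more tool, called after "Call:" by a JSON object that holds its "api" and its "payload", one argument or row to a line. arm_command: Moves the arm, as the interface text tells. Its arguments: {"type":"object","properties":{"series":{"type":"array","items":{"type":"object","properties":{"dp":{"type":"array","items":{"type":"number"}},"angular":{"type":"array","items":{"type":"number"}},"gripper":{"type":"number"}}}},"grip_force":{"type":"number"}},"required":["series"]}

```bash
mkdir -p pics; cat > h.py <<'E'
import numpy as np, cv2
from rig import *
from scipy.spatial.transform import Rotation as R
def rot(q): return R.from_quat([q[1],q[2],q[3],q[0]]).as_matrix()
def cloud(d, T):
    dep=d["depth"]; K=d["mtx"]; v,u=np.mgrid[:420,:560]
    p=np.stack([(u-K[0,2])/K[0,0]*dep,-(v-K[1,2])/K[1,1]*dep,-dep],-1)
    return p@T[:3,:3].T+T[:3,3]
def look(n):
    s=get_state(); d=get_image(n)
    if n=="wrist":
        T=np.eye(4);T[:3,:3]=rot(s["ee_rot"]);T[:3,3]=s["position"];T=T@d["mount"]
    else: T=np.linalg.inv(d["view"])
    c=cloud(d,T); np.savez(n+".npz",c=c,im=d["image"],K=d["mtx"],T=T,dep=d["depth"]); return d["image"],c
E
python3 - <<'E'
from h import *
print(get_state(),grip_depth)
for n in("top","side"):
    im,c=look(n); cv2.imwrite(f"pics/{n}0.png",cv2.resize(im,None,fx=1.4,fy=1.4))
    print(n,np.load(n+".npz")["T"].round(3),np.load(n+".npz")["K"])
E
```

```text
{'clock': 0.0, 'qpos': array([-1.38098883e+00,  2.76586592e-01,  1.50618239e+00, -9.63066647e-06,
        1.36068691e+00, -1.20976890e-01]), 'qd': array([ 0.00050739,  0.00124229,  0.00034517,  0.00091686, -0.00219537,
       -0.00224987]), 'effort': array([ 2.41799811e-03, -4.16773975e+01, -2.45804590e+01, -2.63511129e-04,
        1.09532056e-02, -2.49012220e-05]), 'position': array([ 0.17573784, -0.54690837,  0.23042488]), 'ee_rot': array([ 0.57087558,  0.41703798,  0.57184325, -0.41614384]), 'contact_force': array([0.07536161, 0.07010673, 0.0226901 ]), 'moment': array([-0.02681534, -0.01529105, -0.05881108]), 'width': 0.08506830032320897} 0.0187
top [[ 0.031  0.981 -0.192  0.316]
 [-0.999  0.033  0.008 -0.036]
 [ 0.014  0.192  0.981  1.153]
 [ 0.     0.     0.     1.   ]] [[428.37203091   0.         281.82268007]
 [  0.         428.37203091 211.87828981]
 [  0.           0.           1.        ]]
side [[-0.803  0.385 -0.454  0.039]
 [-0.595 -0.539  0.596  0.585]
 [-0.016  0.749  0.662  0.79 ]
 [ 0.     0.     0.     1.   ]] [[430.34329766   0.         280.2916515 ]
 [  0.         430.34329766 205.25474374]
 [  0.           0.           1.        ]]
```

View pics/top0.png

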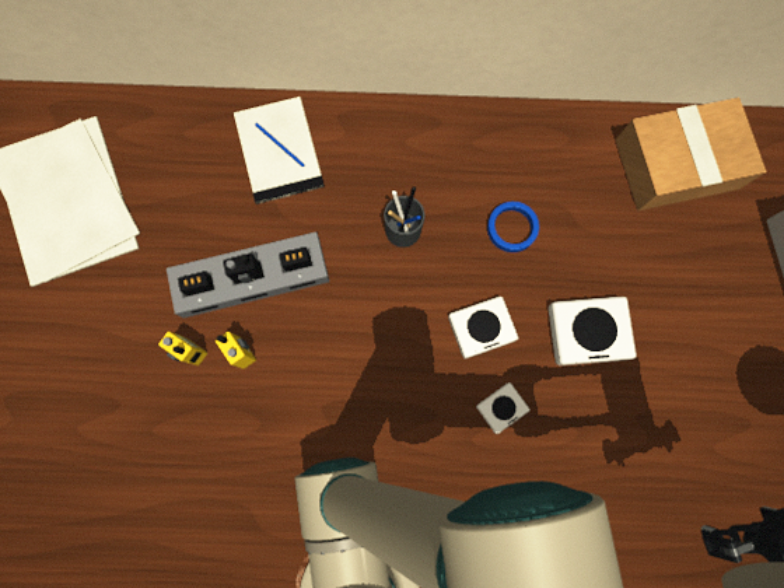

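View pics/side0.png

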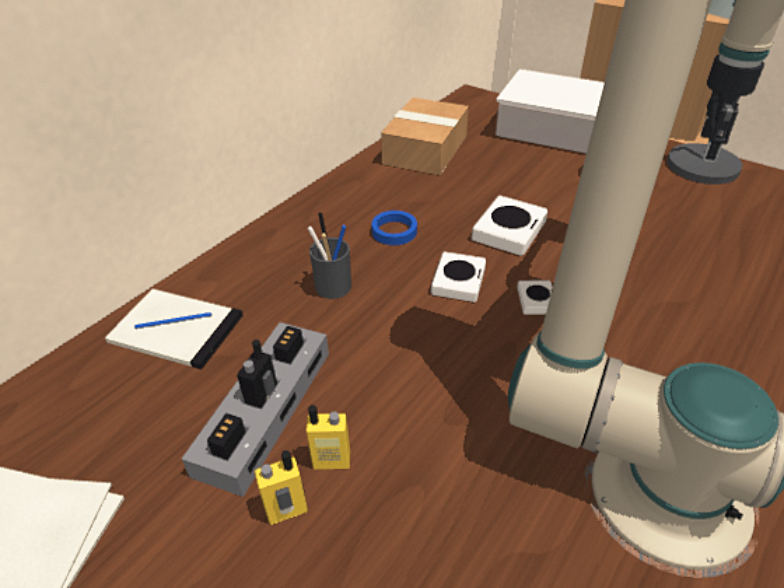

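Top view (×1.4): charger centre is near (247,272), with the black radio candidate in the middle pocket at (242,267). The two yellow look-alikes stand on the desk at (182,347) and (235,349). Readers are small at (503,408), middle at (484,327) and large at (593,330). Next I measure these and confirm them in an enlarged crop.

```bash
python3 - <<'E'
from h import *
a=np.load("top.npz");c=a["c"];im=a["im"]
b=np.load("side.npz");cb=b["c"];ib=b["im"]
for n,(u,v) in dict(small=(503,408),mid=(484,327),large=(593,330)).items():
    u=int(u/1.4);v=int(v/1.4)
    g=im.max(2); w=np.zeros((420,560),np.uint8)
    m=((g<70)&(c[...,2]>.012)&(c[...,2]<.06)).astype(np.uint8)
    k,l=cv2.connectedComponents(m); s=l==l[v,u]
    p=c[s]; print(n,s.sum(),"ctr",((p.max(0)+p.min(0))/2).round(4),p.mean(0).round(4),"ext",np.ptp(p,axis=0).round(3))
# charger top: grey, z~.05
m=(abs(c[...,2]-.05)<.006)&(c[...,1]>.05)&(c[...,0]>.2); k,l,st,ce=cv2.connectedComponentsWithStats(m.astype(np.uint8))
i=1+st[1:,4].argmax(); p=c[l==i]; r=cv2.minAreaRect((p[:,:2]*1000).astype(np.float32)); print("charger",r,p[:,2].mean())
# cut higher objects within charger from both cams
for nm,cc in(("top",c),("side",cb)):
    ctr=np.array(r[0])/1000
    for lo,hi in((.072,.082),(.106,.118),(.12,.13),(.135,.15)):
        q=cc[(np.hypot(*(cc[...,:2]-ctr).transpose(2,0,1))<.16)&(cc[...,2]>lo)&(cc[...,2]<hi)]
        if len(q): print(nm,lo,len(q),q.mean(0).round(4),q.min(0).round(3),q.max(0).round(3))
cr=np.hstack([cv2.resize(im[155:235,110:245],(675,400)[::1],interpolation=3)[:, :],])
cr2=cv2.resize(ib[225:355,120:250],(400,400),interpolation=3)
cv2.imwrite("pics/crop.png",cv2.resize(np.hstack([cr,cr2]),(800,300)))
cv2.imwrite("pics/crop2.png",np.hstack([cv2.resize(im[165:225,110:240],(440,203),interpolation=3)[:200],cv2.resize(im[200:315,310:460],(350,200),interpolation=3)]))
cv2.imwrite("pics/c3.png",np.vstack([cv2.imread("pics/crop.png"),cv2.resize(cv2.imread("pics/crop2.png"),(800,200))]))
E
```

```text
small 222 ctr [ 0.3341 -0.2537  0.0213] [ 0.334  -0.2536  0.0212] ext [0.041 0.04  0.01 ]
mid 405 ctr [ 0.4842 -0.2142  0.0294] [ 0.485  -0.2149  0.0298] ext [0.059 0.059 0.014]
large 750 ctr [ 0.4847 -0.4229  0.0403] [ 0.4842 -0.4223  0.0397] ext [0.08  0.084 0.013]
charger ((571.1898803710938, 237.4286346435547), (92.13739776611328, 290.63043212890625), 16.180681228637695) 0.05003611106086601
top 0.072 483 [0.5623 0.2374 0.077 ] [0.413 0.118 0.072] [0.617 0.353 0.082]
top 0.106 219 [0.5509 0.2361 0.1125] [0.412 0.209 0.106] [0.59  0.265 0.118]
top 0.12 49 [0.5326 0.245  0.1262] [0.43  0.216 0.12 ] [0.577 0.259 0.13 ]
top 0.135 25 [0.5746 0.2206 0.1432] [0.569 0.215 0.137] [0.581 0.227 0.147]
side 0.072 639 [0.552  0.2541 0.076 ] [0.412 0.116 0.072] [0.615 0.353 0.082]
side 0.106 293 [0.5443 0.2389 0.1117] [0.411 0.207 0.106] [0.588 0.264 0.118]
side 0.12 92 [0.5145 0.2443 0.1258] [0.428 0.215 0.12 ] [0.575 0.259 0.13 ]
side 0.135 33 [0.5724 0.2209 0.142 ] [0.567 0.215 0.135] [0.579 0.225 0.146]
```

View pics/c3.png

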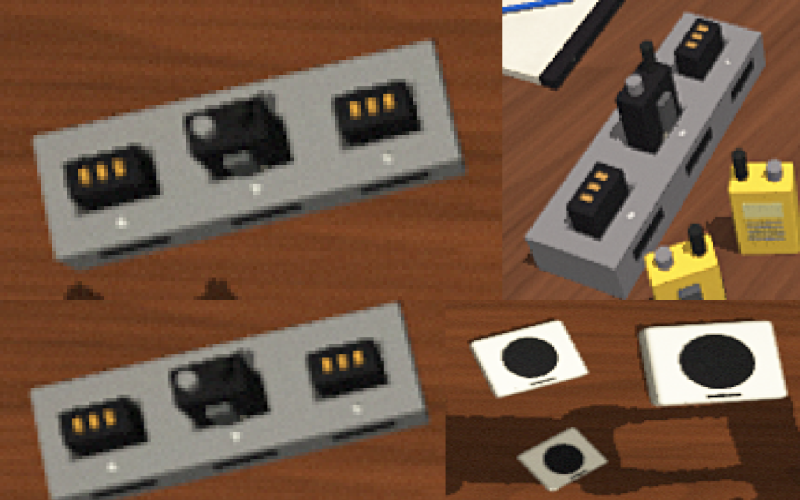

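The crop confirms it. The middle pocket holds the only black unit with an antenna, and its clip faces the robot. The left and right pockets hold packs with gold contacts. The middle-sized reader (window about 60 mm, z 0.03) is the upper-left one. I start moving up and across, with the jaws already nearly aligned to the charger's long axis.

Call:
{"api": "arm_command", "payload": {
  "series": [
    {"dp": [-0.4,0,0],"angular": [0,0,0],"gripper": 85},
    {"dp": [-0.4,0,0],"angular": [0.018,0,0],"gripper": 85},
    {"dp": [0,0.3,-0.3],"angular": [0,0,0],"gripper": 85},
    {"dp": [0,0.3,-0.3],"angular": [0,0,0],"gripper": 85},
    {"dp": [0,0.3,-0.3],"angular": [0,0,0],"gripper": 85},
    {"dp": [0,0.3,-0.3],"angular": [0,0,0],"gripper": 85},
    {"dp": [0,0.3,-0.3],"angular": [0,0,0],"gripper": 85},
    {"dp": [0,0.3,-0.3],"angular": [0,0,0],"gripper": 85}
  ],
  "grip_force": 60
}}

```text
clock: 1.1
position: [0.3259, -0.2742, 0.3264]
ee_rot: [0.561, 0.429, 0.566, -0.425]
contact_force: [-0.4, -0.7, 0.9]
width: 0.0851
```

```bash
cat > rel.py <<'E'
from h import *
import sys,json
s=get_state(); M=rot(s["ee_rot"])
open("log.jsonl","a").write(json.dumps([list(s["qpos"]),list(s["position"]),list(s["ee_rot"])])+"\n")
print(s["clock"],"q",s["qpos"].round(3),"p",s["position"].round(4),"x",M[:,0].round(3),"z",M[:,2].round(3),"w",s["width"].round(4),"F",s["contact_force"].round(1))
if len(sys.argv)>3:
    t=np.array(list(map(float,sys.argv[1:4]))); print("dp units",(M.T@(t-s["position"])/.12).round(3))
yaw=np.radians(float(sys.argv[4]) if len(sys.argv)>4 else -73.8)
pit=np.radians(float(sys.argv[5]) if len(sys.argv)>5 else 90)  # 90 = down, 0 = horizontal
z=np.array([np.cos(yaw),np.sin(yaw),0]); f=np.cross([0,0,1],z); x=np.cos(pit)*f-np.sin(pit)*np.array([0,0,1])
G=np.stack([x,np.cross(z,x),z],1); print("turn units",(R.from_matrix(M.T@G).as_rotvec()/(np.pi/2)).round(3))
E
python3 rel.py .5705 .237 .2
```

```text
Traceback (most recent call last):
  File "rel.py", line 5, in <module>
    print(s["clock"],"q",s["qpos"].round(3),"p",s["position"].round(4),"x",M[:,0].round(3),"z",M[:,2].round(3),"w",s["width"].round(4),"F",s["contact_force"].round(1))
                                                                                                                   ^^^^^^^^^^^^^^^^
AttributeError: 'float' object has no attribute 'round'
```

```bash
sed -i 's/s\["width"\].round(4)/round(s["width"],4)/' rel.py; python3 rel.py .5705 .237 .24
```

```text
1.1 q [-0.868  0.006  1.601  0.005  1.542  0.429] p [ 0.3259 -0.2742  0.3264] x [-0.001  0.009 -1.   ] z [ 0.271 -0.963 -0.009] w 0.0851 F [-0.4 -0.7  0.9]
dp units [ 0.759  3.114 -3.542]
turn units [-0.006 -0.006 -0.001]
```

Call:
{"api": "arm_command", "payload": {
  "series": [
    {"dp": [0,0.33,-0.375],"angular": [0,0,0],"gripper": 85},
    {"dp": [0,0.33,-0.375],"angular": [0,0,0],"gripper": 85},
    {"dp": [0,0.33,-0.375],"angular": [0,0,0],"gripper": 85},
    {"dp": [0,0.33,-0.375],"angular": [0,0,0],"gripper": 85},
    {"dp": [0,0.33,-0.375],"angular": [0,0,0],"gripper": 85},
    {"dp": [0,0.33,-0.375],"angular": [0,0,0],"gripper": 85},
    {"dp": [0,0.33,-0.375],"angular": [0,0,0],"gripper": 85},
    {"dp": [0,0.33,-0.375],"angular": [0,0,0],"gripper": 85}
  ]
}}

```text
clock: 2.1
position: [0.5374, 0.1725, 0.3283]
ee_rot: [0.562, 0.429, 0.565, -0.426]
contact_force: [1.3, -1.2, 0.2]
width: 0.0851
```

```bash
python3 rel.py .5705 .237 .24
```

```text
2.1 q [0.183 0.221 1.345 0.007 1.575 1.481] p [0.5374 0.1725 0.3283] x [-0.001  0.007 -1.   ] z [ 0.269 -0.963 -0.007] w 0.0851 F [ 1.3 -1.2  0.2]
dp units [ 0.74   0.41  -0.438]
turn units [-0.006 -0.005 -0.001]
```

Move over the radio, fix the small tilt, then stop and take a wrist look.

Call:
{"api": "arm_command", "payload": {
  "series": [
    {"dp": [0,0.2,-0.22],"angular": [-0.006,-0.005,0],"gripper": 85},
    {"dp": [0,0.2,-0.21],"angular": [0,0,0],"gripper": 85},
    {"dp": [0.2,0,0],"angular": [0,0,0],"gripper": 85},
    {"dp": [0.2,0,0],"angular": [0,0,0],"gripper": 85},
    {"dp": [0.2,0,0],"angular": [0,0,0],"gripper": 85},
    {"dp": [0.1,0,0],"angular": [0,0,0],"gripper": 85},
    {"dp": [0,0,0],"angular": [0,0,0],"gripper": 85},
    {"dp": [0,0,0],"angular": [0,0,0],"gripper": 85}
  ]
}}

```text
clock: 3.1
position: [0.5707, 0.2434, 0.2378]
ee_rot: [0.566, 0.421, 0.568, -0.424]
contact_force: [-0.7, 0.0, 0.1]
width: 0.0852
```

```bash
python3 rel.py .5705 .237 .078; python3 - <<'E'
from h import *
im,c=look("wrist"); cv2.imwrite("pics/w1.png",im)
yaw=np.radians(16.2)
for lo,hi in((.109,.117),(.073,.081),(.135,.15)):
    m=(c[...,2]>lo)&(c[...,2]<hi)&(np.hypot(c[...,0]-.571,c[...,1]-.237)<.15)
    p=c[m][:,:2]-[.571,.237]; q=np.stack([p@[np.cos(yaw),np.sin(yaw)],p@[-np.sin(yaw),np.cos(yaw)]],1)*1000
    if len(q): print(lo,len(q),np.percentile(q,[1,5,50,95,99],axis=0).round(1).tolist())
E
```

```text
3.1 q [ 0.291  0.344  1.389 -0.     1.413  1.572] p [0.5707 0.2434 0.2378] x [-0.004 -0.001 -1.   ] z [ 0.286 -0.958  0.   ] w 0.0852 F [-0.7  0.   0.1]
dp units [ 1.332 -0.012  0.05 ]
turn units [0.005 0.    0.002]
0.109 1286 [[-121.9, -30.0], [-14.1, -27.6], [4.4, -2.3], [14.0, 22.6], [14.6, 52.3]]
0.073 2678 [[-134.6, -122.3], [-116.6, -117.9], [0.5, 28.7], [13.6, 110.2], [15.5, 115.0]]
0.135 178 [[-5.1, -25.2], [-4.0, -24.3], [1.4, -19.3], [5.6, -14.8], [6.0, -14.1]]
```

View pics/w1.png

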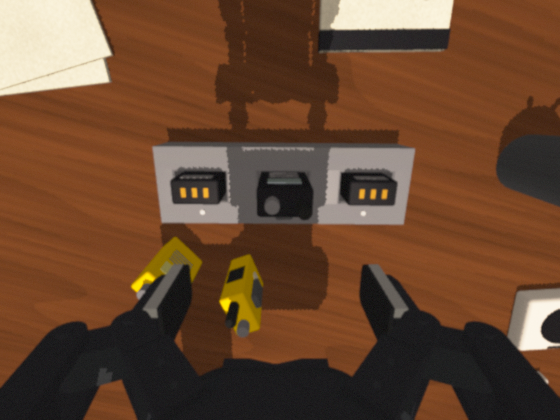

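Wrist view: the radio in the middle pocket is at (285,195), with packs at (198,188) and (368,190). The pads straddle it at columns 170 and 385. The radio sits about 2 mm towards −y, so I shift and descend.

Call:
{"api": "arm_command", "payload": {
  "series": [
    {"dp": [0,-0.013,0.064],"angular": [0.005,0,0.002],"gripper": 85},
    {"dp": [0.25,0,0],"angular": [0,0,0],"gripper": 85},
    {"dp": [0.25,0,0],"angular": [0,0,0],"gripper": 85},
    {"dp": [0.25,0,0],"angular": [0,0,0],"gripper": 85},
    {"dp": [0.2,0,0],"angular": [0,0,0],"gripper": 85},
    {"dp": [0.15,0,0],"angular": [0,0,0],"gripper": 85},
    {"dp": [0.1,0,0],"angular": [0,0,0],"gripper": 85},
    {"dp": [0,0,0],"angular": [0,0,0],"gripper": 85}
  ]
}}

```text
clock: 4.15
position: [0.5776, 0.2325, 0.0975]
ee_rot: [0.568, 0.43, 0.561, -0.422]
contact_force: [0.2, 1.1, 0.3]
width: 0.0851
```

```bash
python3 rel.py .5714 .2356 .078
```

```text
4.15 q [ 0.272  0.436  1.608 -0.003  1.082  1.566] p [0.5776 0.2325 0.0975] x [ 0.015  0.002 -1.   ] z [ 0.275 -0.961  0.002] w 0.0851 F [0.2 1.1 0.3]
dp units [ 0.161 -0.045 -0.039]
turn units [-0.003  0.002 -0.01 ]
```

Call:
{"api": "arm_command", "payload": {
  "series": [
    {"dp": [0,-0.045,-0.039],"angular": [-0.003,0.002,-0.01],"gripper": 85},
    {"dp": [0,0,0],"angular": [0,0,0],"gripper": 85},
    {"dp": [0.08,0,0],"angular": [0,0,0],"gripper": 85},
    {"dp": [0.08,0,0],"angular": [0,0,0],"gripper": 85},
    {"dp": [0,0,0],"angular": [0,0,0],"gripper": 85},
    {"dp": [0,0,0],"angular": [0,0,0],"gripper": 85},
    {"dp": [0,0,0],"angular": [0,0,0],"gripper": 85},
    {"dp": [0,0,0],"angular": [0,0,0],"gripper": 85}
  ]
}}

```text
clock: 5.15
position: [0.5724, 0.2362, 0.0794]
ee_rot: [0.566, 0.425, 0.565, -0.423]
contact_force: [0.4, -0.7, 0.9]
width: 0.0853
```

```bash
python3 rel.py .5714 .2356 .078; python3 - <<'E'
from h import *
im,c=look("side"); cv2.imwrite("pics/s1.png",cv2.resize(im[170:370,90:330],(720,600),interpolation=3))
E
```

```text
5.15 q [2.790e-01 4.540e-01 1.628e+00 1.000e-03 1.056e+00 1.565e+00] p [0.5724 0.2362 0.0794] x [ 0.003  0.002 -1.   ] z [ 0.28  -0.96  -0.001] w 0.0853 F [ 0.4 -0.7  0.9]
dp units [ 0.012 -0.009  0.003]
turn units [ 0.001 -0.001 -0.002]
```

View pics/s1.png

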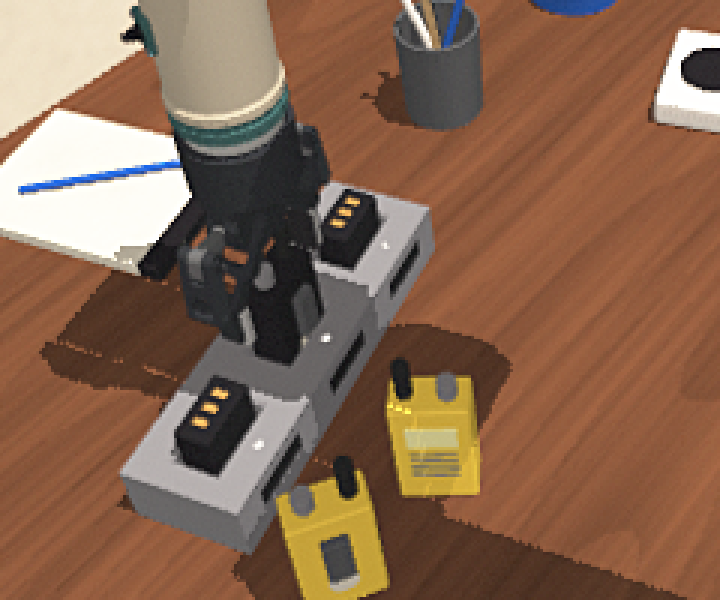

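The fingers straddle the radio body at (285,310), with the radio seated upright. No contact so far. Closing.

Call:
{"api": "arm_command", "payload": {
  "series": [
    {"dp": [0,0,0],"angular": [0,0,0],"gripper": 40},
    {"dp": [0,0,0],"angular": [0,0,0],"gripper": 40},
    {"dp": [0,0,0],"angular": [0,0,0],"gripper": 40},
    {"dp": [0,0,0],"angular": [0,0,0],"gripper": 40},
    {"dp": [0,0,0],"angular": [0,0,0],"gripper": 40},
    {"dp": [0,0,0],"angular": [0,0,0],"gripper": 40},
    {"dp": [0,0,0],"angular": [0,0,0],"gripper": 40},
    {"dp": [0,0,0],"angular": [0,0,0],"gripper": 40}
  ],
  "grip_force": 70
}}

```text
clock: 6.2
position: [0.573, 0.2362, 0.0801]
ee_rot: [0.566, 0.426, 0.565, -0.423]
contact_force: [0.8, 0.8, 0.4]
width: 0.053
```

```bash
python3 rel.py .5714 .2356 .2
```

```text
6.2 q [2.780e-01 4.540e-01 1.627e+00 1.000e-03 1.056e+00 1.565e+00] p [0.573  0.2362 0.0801] x [ 0.004  0.002 -1.   ] z [ 0.28  -0.96  -0.001] w 0.053 F [0.8 0.8 0.4]
dp units [-1.    -0.009  0.   ]
turn units [ 0.001 -0.    -0.003]
```

Gripped at 53 mm, as expected for the 54 mm body. Lifting slowly straight up.

Call:
{"api": "arm_command", "payload": {
  "series": [
    {"dp": [-0.1,0,0],"angular": [0,0,-0.002],"gripper": 40},
    {"dp": [-0.12,0,0],"angular": [0,0,0],"gripper": 40},
    {"dp": [-0.15,0,0],"angular": [0,0,0],"gripper": 40},
    {"dp": [-0.2,0,0],"angular": [0,0,0],"gripper": 40},
    {"dp": [-0.3,0,0],"angular": [0,0,0],"gripper": 40},
    {"dp": [-0.3,0,0],"angular": [0,0,0],"gripper": 40},
    {"dp": [-0.3,0,0],"angular": [0,0,0],"gripper": 40},
    {"dp": [-0.2,0,0],"angular": [0,0,0],"gripper": 40}
  ]
}}

```text
clock: 7.2
position: [0.5702, 0.2355, 0.289]
ee_rot: [0.565, 0.423, 0.567, -0.425]
contact_force: [-0.4, 0.1, -3.6]
width: 0.0529
```

```bash
python3 rel.py .4845 -.2145 .3; python3 - <<'E'
from h import *
im,c=look("wrist"); cv2.imwrite("pics/w2.png",im)
E
```

```text
7.2 q [2.780e-01 3.180e-01 1.303e+00 1.000e-03 1.525e+00 1.565e+00] p [0.5702 0.2355 0.289 ] x [-0.004 -0.001 -1.   ] z [ 0.28  -0.96  -0.001] w 0.0529 F [-0.4  0.1 -3.6]
dp units [-0.087 -1.736  3.4  ]
turn units [ 0.001 -0.     0.003]
```

View pics/w2.png

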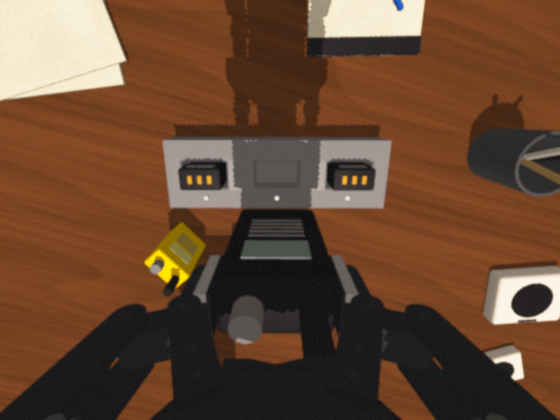

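Wrist view: the radio hangs upright in the jaws, its display at (275,250) facing +x. The pocket is empty at (277,175) and both packs are in place. Next: carry it across to the reader, upright.

Call:
{"api": "arm_command", "payload": {
  "series": [
    {"dp": [0,-0.1,0.2],"angular": [0,0,0],"gripper": 40},
    {"dp": [0,-0.2,0.4],"angular": [0,0,0],"gripper": 40},
    {"dp": [0,-0.2,0.4],"angular": [0,0,0],"gripper": 40},
    {"dp": [0,-0.2,0.4],"angular": [0,0,0],"gripper": 40},
    {"dp": [0,-0.2,0.4],"angular": [0,0,0],"gripper": 40},
    {"dp": [0,-0.2,0.4],"angular": [0,0,0],"gripper": 40},
    {"dp": [0,-0.2,0.4],"angular": [0,0,0],"gripper": 40},
    {"dp": [0,-0.2,0.3],"angular": [0,0,0],"gripper": 40}
  ]
}}

```text
clock: 8.25
position: [0.4936, -0.1562, 0.2921]
ee_rot: [0.568, 0.424, 0.566, -0.42]
contact_force: [1.2, 1.4, -3.3]
width: 0.053
```

```bash
python3 rel.py .4845 -.2145 .3 -113.9
```

```text
8.25 q [-0.444  0.157  1.513  0.004  1.468  0.835] p [ 0.4936 -0.1562  0.2921] x [ 0.005  0.002 -1.   ] z [ 0.288 -0.958 -0.001] w 0.053 F [ 1.2  1.4 -3.3]
dp units [-0.067 -0.212  0.443]
turn units [ 0.451 -0.002 -0.003]
```

Call:
{"api": "arm_command", "payload": {
  "series": [
    {"dp": [0,0,0],"angular": [0.09,0,0],"gripper": 40},
    {"dp": [0,0,0],"angular": [0.09,0,0],"gripper": 40},
    {"dp": [0,0,0],"angular": [0.09,0,0],"gripper": 40},
    {"dp": [0,0,0],"angular": [0.09,0,0],"gripper": 40},
    {"dp": [0,0,0],"angular": [0.08,0,0],"gripper": 40},
    {"dp": [0,0,0],"angular": [0,0,0.1],"gripper": 40},
    {"dp": [0,0,0],"angular": [0,0,0.1],"gripper": 40},
    {"dp": [0,0,0],"angular": [0,0,0.1],"gripper": 40}
  ]
}}

```text
clock: 9.25
position: [0.4909, -0.1605, 0.2902]
ee_rot: [0.512, 0.67, 0.229, -0.487]
contact_force: [-0.1, 0.5, -3.2]
width: 0.053
```

```bash
python3 rel.py .4845 -.2145 .3 -113.9 0;  python3 - <<'E'
from h import *
import json
from scipy.optimize import least_squares
D=[json.loads(l) for l in open("log.jsonl")]
D.insert(0,[[-1.38098883,.27658659,1.50618,-1e-5,1.36068691,-.12097689],[.17573784,-.54690837,.23042488],[.57087558,.41703798,.57184325,-.41614384]])
Ry=lambda a:R.from_rotvec([0,a,0]).as_matrix(); Rz=lambda a:R.from_rotvec([0,0,a]).as_matrix()
def fk(q,p):
    h,a1,L2,e,L3,Lt,d=p; A=Rz(q[0]); 
    P=A@np.array([a1,d,h]); A=A@Ry(q[1]); P=P+A@[0,0,L2]; A=A@Ry(q[2]); P=P+A@[e,0,L3]; A=A@Rz(q[3])@Ry(q[4]); P=P+A@[0,0,Lt]; A=A@Rz(q[5]); return P,A
f=lambda p:np.concatenate([fk(q,p)[0]-x for q,x,_ in D])
s=least_squares(f,[.3,0,.4,0,.4,.25,.07]); print(s.x.round(4),abs(s.fun).max())
for q,x,r in D[-2:]:
    A=fk(q,s.x)[1]; print((A.T@rot(r)).round(2).tolist())
E
```

```text
9.25 q [-0.463 -0.088  1.879  0.023  0.87   1.529] p [ 0.4909 -0.1605  0.2902] x [ 0.422 -0.191 -0.886] z [-0.418 -0.909 -0.003] w 0.053 F [-0.1  0.5 -3.2]
dp units [-0.009  0.162  0.431]
turn units [-0.006  0.007  0.693]
[ 0.1368 -0.      0.6297  0.0604  0.4211  0.3645  0.0694] 1.104505888083196e-06
[[0.0, 0.0, -1.0], [0.0, 1.0, 0.0], [1.0, -0.0, 0.0]]
[[0.0, -0.0, -1.0], [0.0, 1.0, -0.0], [1.0, -0.0, 0.0]]
```

```bash
cat > ik.py <<'E'
from h import *
from scipy.optimize import least_squares
Ry=lambda a:R.from_rotvec([0,a,0]).as_matrix(); Rz=lambda a:R.from_rotvec([0,0,a]).as_matrix()
p=[.1368,0,.6297,.0604,.4211,.3645,.0694]; C=np.array([[0,0,-1],[0,1,0],[1,0,0.]])
lo=np.array([-2.89,-.75,.22,-1.18,.11,-2.7]);hi=np.array([2.89,2.08,2.7,4.32,2.71,2.7])
def fk(q):
    h,a1,L2,e,L3,Lt,d=p; A=Rz(q[0]); pts=[]
    P=A@np.array([a1,d,h]); A=A@Ry(q[1]); P=P+A@[0,0,L2]; pts.append(P); A=A@Ry(q[2]); P=P+A@[e,0,L3]; pts.append(P); A=A@Rz(q[3])@Ry(q[4]); P=P+A@[0,0,Lt]; A=A@Rz(q[5]); return P,A@C,pts
def G(yaw,pit):
    yaw=np.radians(yaw);pit=np.radians(pit)
    f=np.array([np.cos(yaw),np.sin(yaw),0]);z=np.array([np.sin(yaw),-np.cos(yaw),0]);x=np.cos(pit)*f-np.sin(pit)*np.array([0,0,1])
    return np.stack([x,np.cross(z,x),z],1)
def ik(t,M,q0):
    f=lambda q:np.r_[(fk(q)[0]-t)*3,(R.from_matrix(fk(q)[1].T@M)).as_rotvec()]
    s=least_squares(f,np.clip(q0,lo+.01,hi-.01),bounds=(lo,hi)); return s.x,abs(s.fun).max()
E
python3 - <<'E'
from ik import *
rd=np.array([.4845,-.2145]); seeds=[get_state()["qpos"]]
for q4 in(0,1.5,3.1,-1): 
  for q6 in(-1.5,0,1.5): seeds.append([-.4,.3,1.8,q4,.9,q6])
for pit in(0,15):
  for yaw in range(-180,180,20):
    M=G(yaw,pit); c=np.r_[rd,.195]; t=c-.016*M[:,0]
    sols=[]
    for s in seeds:
        q,e=ik(t,M,s)
        if e<1e-3 and not any(abs(q-x).max()<.05 for x in sols): sols.append(q)
    for q in sols: print(pit,yaw,q.round(2),"marg",np.minimum(q-lo,hi-q).min().round(2),"wrist z",fk(q)[2][1].round(2))
E
```

```text
0 -180 [-0.32  1.05  1.01 -0.61  2.56 -2.1 ] marg 0.15 wrist z [ 0.86 -0.21  0.2 ]
0 -160 [-0.18  0.99  1.17 -0.81  2.37 -2.22] marg 0.34 wrist z [ 0.84 -0.08  0.2 ]
0 -140 [-0.05  0.92  1.38 -0.95  2.15 -2.22] marg 0.23 wrist z [0.78 0.03 0.2 ]
0 -120 [ 0.07  0.83  1.64 -1.09  1.93 -2.16] marg 0.09 wrist z [0.67 0.12 0.2 ]
0 20 [-1.41  0.7   2.41  1.38  1.58 -1.54] marg 0.29 wrist z [ 0.13 -0.34  0.2 ]
0 40 [-1.31  0.71  2.09  1.15  1.71 -1.27] marg 0.61 wrist z [ 0.19 -0.46  0.2 ]
0 60 [-1.19  0.78  1.8   0.98  1.9  -1.11] marg 0.81 wrist z [ 0.29 -0.54  0.2 ]
0 80 [-1.05  0.86  1.53  0.85  2.12 -1.04] marg 0.59 wrist z [ 0.42 -0.59  0.2 ]
0 100 [-0.91  0.95  1.29  0.71  2.33 -1.04] marg 0.38 wrist z [ 0.55 -0.59  0.2 ]
0 120 [-0.76  1.02  1.1   0.52  2.53 -1.14] marg 0.18 wrist z [ 0.67 -0.54  0.2 ]
0 140 [-0.61  1.07  0.98  0.19  2.66 -1.4 ] marg 0.05 wrist z [ 0.78 -0.46  0.2 ]
0 160 [-0.46  1.08  0.95 -0.26  2.67 -1.8 ] marg 0.04 wrist z [ 0.84 -0.34  0.2 ]
15 -180 [-0.33  0.94  1.02 -0.49  2.42 -2.04] marg 0.29 wrist z [ 0.85 -0.21  0.29]
15 -160 [-0.19  0.88  1.17 -0.68  2.24
[... 327 characters left out ...]
44] marg 0.08 wrist z [ 0.12 -0.21  0.29]
15 20 [-1.37  0.43  2.34  1.34  1.38 -1.2 ] marg 0.36 wrist z [ 0.14 -0.34  0.29]
15 40 [-1.29  0.52  2.05  1.08  1.56 -1.06] marg 0.65 wrist z [ 0.2  -0.45  0.29]
15 60 [-1.17  0.63  1.78  0.9   1.77 -0.99] marg 0.92 wrist z [ 0.3  -0.53  0.29]
15 80 [-1.04  0.73  1.52  0.76  1.99 -0.98] marg 0.72 wrist z [ 0.42 -0.58  0.29]
15 100 [-0.9   0.83  1.29  0.61  2.2  -1.04] marg 0.51 wrist z [ 0.55 -0.58  0.29]
15 120 [-0.75  0.91  1.1   0.42  2.39 -1.18] marg 0.32 wrist z [ 0.67 -0.53  0.29]
15 140 [-0.61  0.96  0.98  0.14  2.51 -1.43] marg 0.2 wrist z [ 0.77 -0.45  0.29]
15 160 [-0.47  0.97  0.95 -0.2   2.52 -1.76] marg 0.19 wrist z [ 0.83 -0.34  0.29]
```

```bash
cat > sim.py <<'E'
from ik import *
rd=np.array([.4845,-.2145]); 
for yf in(60,75):
    s=get_state(); q=s["qpos"]; print("yaw",yf,"fk err",abs(fk(q)[0]-s["position"]).max())
    tf=np.r_[rd,.29]-.016*G(yf,8)[:,0]
    W=[(s["position"],-24,62)]
    def seg(a,b,n): return [tuple(np.array(x)*(1-k/n)+np.array(y)*k/n if i==0 else x*(1-k/n)+y*k/n for i,(x,y) in enumerate(zip(a,b))) for k in range(1,n+1)]
    k1=(s["position"],-24,90);k2=(tf,yf,90);k3=(tf,yf,8);k4=(tf-[0,0,.095],yf,8)
    for a,b,n in((W[0],k1,4),(k1,k2,12),(k2,k3,12),(k3,k4,3)):
        for w in seg(a,b,n):
            q0=q; q,e=ik(w[0],G(w[1],w[2]),q); 
            print(np.round(w[1]),np.round(w[2]),q.round(2),"e%.4f"%e,"step",abs(q-q0).max().round(2),"wr",fk(q)[2][1].round(2))
E
python3 sim.py
```

```text
yaw 60 fk err 1.6653345369377348e-16
-24.0 69.0 [-0.46 -0.04  1.79  0.02  1.02  1.52] e0.0000 step 0.15 wr [ 0.37 -0.11  0.63]
-24.0 76.0 [-0.46  0.03  1.7   0.01  1.18  1.53] e0.0000 step 0.15 wr [ 0.41 -0.12  0.64]
-24.0 83.0 [-0.45  0.09  1.6   0.    1.32  1.53] e0.0000 step 0.15 wr [ 0.45 -0.14  0.65]
-24.0 90.0 [-0.45  0.16  1.52 -0.    1.47  1.54] e0.0000 step 0.14 wr [ 0.49 -0.16  0.65]
-17.0 90.0 [-0.46  0.16  1.52  0.    1.47  1.41] e0.0000 step 0.13 wr [ 0.49 -0.17  0.65]
-10.0 90.0 [-0.47  0.16  1.51  0.    1.47  1.27] e0.0000 step 0.13 wr [ 0.49 -0.17  0.66]
-3.0 90.0 [-0.48  0.16  1.51  0.    1.47  1.14] e0.0000 step 0.13 wr [ 0.49 -0.18  0.66]
4.0 90.0 [-0.49  0.16  1.51  0.    1.47  1.01] e0.0000 step 0.13 wr [ 0.49 -0.18  0.66]
11.0 90.0 [-0.5   0.16  1.51  0.    1.47  0.87] e0.0000 step 0.13 wr [ 0.48 -0.19  0.66]
18.0 90.0 [-0.52  0.17  1.51  0.    1.47  0.74] e0.0000 step 0.13 wr [ 0.48 -0.19  0.66]
25.0 90.0 [-0.53  0.17  1.5   0.    1.47  0.61] e0.0000 step 0.13 wr [ 0.48 -0.2   0.66]
32.0 90.0 [-0.54  0.17  1.5   0.    1.47  0.48] e0.0000 step 0.13 wr [ 0.48 -0.
[... 3789 characters left out ...]
.0 [-1.01  0.45  1.46  0.68  1.91 -0.76] e0.0000 step 0.06 wr [ 0.4  -0.52  0.5 ]
75.0 28.0 [-1.04  0.5   1.48  0.74  1.96 -0.79] e0.0000 step 0.06 wr [ 0.4  -0.54  0.47]
75.0 22.0 [-1.06  0.55  1.49  0.8   2.01 -0.81] e0.0000 step 0.06 wr [ 0.39 -0.56  0.43]
75.0 15.0 [-1.07  0.6   1.51  0.85  2.06 -0.84] e0.0000 step 0.05 wr [ 0.39 -0.57  0.39]
75.0 8.0 [-1.08  0.66  1.53  0.9   2.11 -0.87] e0.0000 step 0.05 wr [ 0.39 -0.58  0.34]
75.0 8.0 [-1.08  0.69  1.55  0.88  2.07 -0.92] e0.0000 step 0.05 wr [ 0.39 -0.58  0.31]
75.0 8.0 [-1.08  0.73  1.57  0.86  2.03 -0.97] e0.0000 step 0.05 wr [ 0.39 -0.58  0.28]
75.0 8.0 [-1.08  0.77  1.59  0.84  2.   -1.01] e0.0000 step 0.05 wr [ 0.39 -0.58  0.25]
```

The FK model fits to microns. A smooth in-range path exists with the tool coming in from the right at heading 60°: back to vertical, yaw +84°, then pitch.

Call:
{"api": "arm_command", "payload": {
  "series": [
    {"dp": [0,0,0],"angular": [0,0,-0.1],"gripper": 40},
    {"dp": [0,0,0],"angular": [0,0,-0.1],"gripper": 40},
    {"dp": [0,0,0],"angular": [0,0,-0.1],"gripper": 40},
    {"dp": [0,0,0],"angular": [-0.08,0,0],"gripper": 40},
    {"dp": [0,0,0],"angular": [-0.1,0,0],"gripper": 40},
    {"dp": [0,0,0],"angular": [-0.1,0,0],"gripper": 40},
    {"dp": [0,0,0],"angular": [-0.1,0,0],"gripper": 40},
    {"dp": [0,0,0],"angular": [-0.1,0,0],"gripper": 40}
  ]
}}

```text
clock: 10.25
position: [0.4672, -0.1485, 0.2728]
ee_rot: [0.566, 0.405, 0.592, -0.407]
contact_force: [0.3, 0.1, -2.4]
width: 0.0529
```

Call:
{"api": "arm_command", "payload": {
  "series": [
    {"dp": [0,0,0],"angular": [-0.1,0,0],"gripper": 40},
    {"dp": [0,0,0],"angular": [-0.1,0,0],"gripper": 40},
    {"dp": [0,0,0],"angular": [-0.1,0,0],"gripper": 40},
    {"dp": [0,0,0],"angular": [-0.1,0,0],"gripper": 40},
    {"dp": [0,0,0],"angular": [0,0,0],"gripper": 40},
    {"dp": [0,0,0],"angular": [0,0,0],"gripper": 40},
    {"dp": [0,0,0],"angular": [0,0,0],"gripper": 40},
    {"dp": [0,0,0],"angular": [0,0,0],"gripper": 40}
  ]
}}

```text
clock: 11.25
position: [0.4646, -0.1471, 0.2724]
ee_rot: [0.664, 0.205, 0.691, -0.199]
contact_force: [0.5, 0.4, -2.7]
width: 0.0527
```

```bash
python3 rel.py .4765 -.2284 .3 -30 90
```

```text
11.25 q [-0.452  0.142  1.581  0.003  1.457  0.127] p [ 0.4646 -0.1471  0.2724] x [-0.033  0.019 -0.999] z [ 0.836 -0.547 -0.038] w 0.0527 F [ 0.5  0.4 -2.7]
dp units [-0.246 -0.513  0.444]
turn units [-0.035 -0.024  0.001]
```

Call:
{"api": "arm_command", "payload": {
  "series": [
    {"dp": [-0.12,-0.25,0.22],"angular": [-0.035,-0.024,0],"gripper": 40},
    {"dp": [-0.12,-0.25,0.22],"angular": [0,0,0],"gripper": 40},
    {"dp": [0,0,0],"angular": [0,0,0.08],"gripper": 40},
    {"dp": [0,0,0],"angular": [0,0,0.1],"gripper": 40},
    {"dp": [0,0,0],"angular": [0,0,0.1],"gripper": 40},
    {"dp": [0,0,0],"angular": [0,0,0.1],"gripper": 40},
    {"dp": [0,0,0],"angular": [0,0,0.1],"gripper": 40},
    {"dp": [0,0,0],"angular": [0,0,0],"gripper": 40}
  ]
}}

```text
clock: 12.25
position: [0.479, -0.2312, 0.3005]
ee_rot: [0.703, 0.425, 0.564, 0.086]
contact_force: [0.1, 0.5, -3.1]
width: 0.0533
```

```bash
python3 rel.py .4765 -.2284 .29 -30 8
```

```text
12.25 q [-1.029  0.29   1.568  0.659  1.687 -0.565] p [ 0.479  -0.2312  0.3005] x [ 0.349  0.6   -0.72 ] z [ 0.866 -0.5    0.002] w 0.0533 F [ 0.1  0.5 -3.1]
dp units [ 0.069 -0.054 -0.03 ]
turn units [0.001 0.001 0.423]
```

Going as predicted. Continue pitching.

Call:
{"api": "arm_command", "payload": {
  "series": [
    {"dp": [0,0,0],"angular": [0,0,0.08],"gripper": 40},
    {"dp": [0,0,0],"angular": [0,0,0.09],"gripper": 40},
    {"dp": [0,0,0],"angular": [0,0,0.09],"gripper": 40},
    {"dp": [0,0,0],"angular": [0,0,0.09],"gripper": 40},
    {"dp": [0,0,0],"angular": [0,0,0.07],"gripper": 40},
    {"dp": [0,0,0],"angular": [0,0,0],"gripper": 40},
    {"dp": [0,0,0],"angular": [0,0,0],"gripper": 40},
    {"dp": [0,0,0],"angular": [0,0,0],"gripper": 40}
  ]
}}

```text
clock: 13.25
position: [0.4836, -0.2291, 0.3032]
ee_rot: [0.643, 0.573, 0.404, 0.308]
contact_force: [-0.3, -0.3, -2.9]
width: 0.053
```

```bash
python3 rel.py .4765 -.2284 .195 -30 8
```

```text
13.25 q [-1.167  0.548  1.698  0.998  1.943 -0.859] p [ 0.4836 -0.2291  0.3032] x [ 0.484  0.859 -0.167] z [ 0.872 -0.489  0.016] w 0.053 F [-0.3 -0.3 -2.9]
dp units [ 0.127 -0.892 -0.069]
turn units [ 0.011 -0.007  0.018]
```

Now lower to the target height and check.

Call:
{"api": "arm_command", "payload": {
  "series": [
    {"dp": [0.02,-0.18,-0.01],"angular": [0.011,-0.007,0.018],"gripper": 40},
    {"dp": [0.02,-0.18,-0.01],"angular": [0,0,0],"gripper": 40},
    {"dp": [0.02,-0.18,-0.02],"angular": [0,0,0],"gripper": 40},
    {"dp": [0.02,-0.18,-0.01],"angular": [0,0,0],"gripper": 40},
    {"dp": [0.02,-0.15,-0.01],"angular": [0,0,0],"gripper": 40},
    {"dp": [0,0,0],"angular": [0,0,0],"gripper": 40},
    {"dp": [0,0,0],"angular": [0,0,0],"gripper": 40},
    {"dp": [0,0,0],"angular": [0,0,0],"gripper": 40}
  ]
}}

```text
clock: 14.25
position: [0.4786, -0.2298, 0.2014]
ee_rot: [0.644, 0.576, 0.398, 0.308]
contact_force: [0.1, -0.5, -2.8]
width: 0.0529
```

```bash
python3 rel.py .4765 -.2284 .19 -30 5; python3 - <<'E'
from h import *
s=get_state();M=rot(s["ee_rot"]); print("radio centre est",s["position"]+.016*M[:,0],"qd",abs(s["qd"]).max())
im,c=look("side"); t,ct=look("top")
cv2.imwrite("pics/fin.png",np.hstack([cv2.resize(im[110:300,240:430],(400,400),interpolation=3),cv2.resize(t[140:330,270:460],(400,400),interpolation=3)]))
E
```

```text
14.25 q [-1.18   0.684  1.782  0.943  1.827 -1.052] p [ 0.4786 -0.2298  0.2014] x [ 0.494  0.855 -0.158] z [ 0.867 -0.498  0.02 ] w 0.0529 F [ 0.1 -0.5 -2.8]
dp units [ 0.016 -0.093 -0.023]
turn units [0.013 0.    0.045]
radio centre est [ 0.48648328 -0.21609842  0.19883212] qd 0.008740036362222637
```

View pics/fin.png

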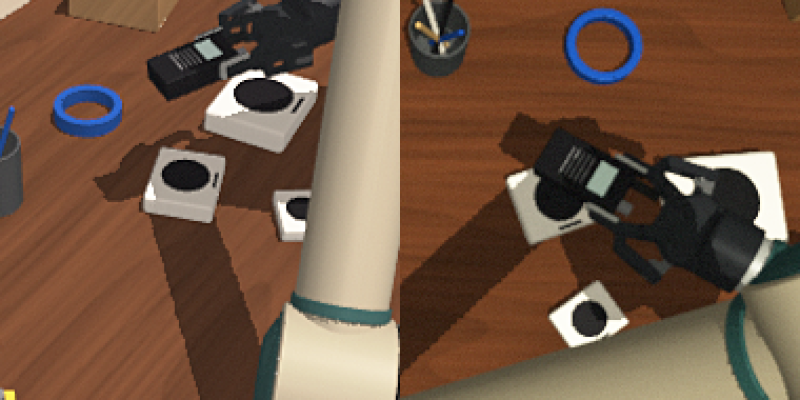

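Left (side view): the radio lies display up in the gripper at (190,65). Right (top view): it is over the middle-sized reader at (585,175), and the parallax is consistent with its height. One small levelling and lowering, then a plane check by depth.

Call:
{"api": "arm_command", "payload": {
  "series": [
    {"dp": [0,-0.1,-0.02],"angular": [0.013,0,0.05],"gripper": 40},
    {"dp": [0,0,0],"angular": [0,0,0.04],"gripper": 40},
    {"dp": [0,0,0],"angular": [0,0,0],"gripper": 40},
    {"dp": [0,0,0],"angular": [0,0,0],"gripper": 40},
    {"dp": [0,0,0],"angular": [0,0,0],"gripper": 40},
    {"dp": [0,0,0],"angular": [0,0,0],"gripper": 40},
    {"dp": [0,0,0],"angular": [0,0,0],"gripper": 40},
    {"dp": [0,0,0],"angular": [0,0,0],"gripper": 40}
  ]
}}

```text
clock: 15.35
position: [0.4766, -0.231, 0.1927]
ee_rot: [0.617, 0.607, 0.357, 0.35]
contact_force: [-0.6, 0.5, -2.4]
width: 0.0529
```

```bash
python3 rel.py .4765 -.2284 .19 -30 3; python3 - <<'E'
from h import *
s=get_state();M=rot(s["ee_rot"]); print("est",(s["position"]+.016*M[:,0]).round(4),"qd",abs(s["qd"]).max())
t,c=look("top"); l=(c-s["position"])@M
m=(abs(l[...,2])<.024)&(l[...,0]>-.005)&(l[...,0]<.06)&(l[...,1]>.005)&(l[...,1]<.035)
p=c[m]; o=np.median(p,0); n=np.linalg.svd(p-o,full_matrices=False)[2][2]; n*=np.sign(n[2]); print(m.sum(),"tilt deg",np.degrees(np.arccos(n[2])),"face z",o.round(3))
e=l[(abs(l[...,2])<.03)&(l[...,0]>-.06)&(l[...,0]<.12)&(abs(l[...,1])<.04)]; print("far end tool-x",np.percentile(e[:,0],99.5))
a=np.load("side.npz")  # bystanders by top depth
for nm,u,v in(("tape",513,226),("cup",403,220),("packL",195,283),("packR",295,259)):
    pass
E
```

```text
15.35 q [-1.189  0.776  1.797  0.979  1.895 -1.115] p [ 0.4766 -0.231   0.1927] x [ 0.5    0.866 -0.016] z [ 0.866 -0.5    0.007] w 0.0529 F [-0.6  0.5 -2.4]
dp units [ 0.019 -0.022 -0.011]
turn units [ 0.004  0.    -0.023]
est [ 0.4846 -0.2171  0.1924] qd 0.005682986773959266
600 tilt deg 1.5091293987522982 face z [ 0.49  -0.207  0.205]
far end tool-x 0.06668731859554497
```

```bash
python3 -c "
from rig import *
print(sign_off())"
```

```text
the job is handed in; nothing more can be done
None
```

I lifted the black radio straight up out of the charger's middle pocket. I carried it upright to the middle-sized reader, turned it on its back with the display up, and handed the job in at about 15.4 s while still holding it.

| Last check | Result |
|---|---|
| Radio centre (estimated) | (0.485, -0.217, 0.192) m |
| Sideways from window centre | about 3 mm |
| Height above window | about 0.16 m |
| Tilt of display face (depth fit) | 1.5° |
| Finger opening, grip 70 N | 52.9 mm, no slip seen |
| Joint speeds | under 0.01 rad/s |

- **Bystanders:** the packs were in place just after the lift, and the tape and pen cup looked undisturbed in the last pictures. I did not measure any of them again numerically.
- **Disagreement:** the radio's position in its pocket differed by 2–3 mm between the wrist and top cameras. That is about the stated calibration accuracy, so I grasped in between.

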